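Open the corrosion test vessel and take out the coupon rack

TASK

Unscrew the red-knobbed cap of the steel test vessel all the way, swing it fully aside on its arm, then lift out the coupon rack and set it down gently, upright, in the white drip tray. Leave the cap swung aside and do not knock over or push about the other things on the bench.

Things in the scene. Friction and masses are not known exactly. Their poses are not given: they have to be found in the camera images.
- vessel: Fixed steel pot (91 mm outside, bore 84 mm, rim 118 mm and inner floor 15 mm above the bench) on a grey base plate 10 mm thick, 130 mm wide, from x -70 to +145 mm. Origin: on the pot's axis at bench level; z up, x points from the pot's axis to the fixed post, which stands at x +105 mm (18 mm thick, knob on top, 188 mm high).
- mouth (a point): Centre of the pot's mouth at rim height.
- swing_arm (a joint): Turn of the aluminium arm about the post, rad: 0 = cap over the pot, 1.9 = end stop, cap fully aside. Grows counter-clockwise seen from above, so with the post behind the pot the cap swings out to the robot's right. Arm radius, post to cap axis, 105 mm. Stiff hinge (0.15 N m): stays where left. The cap's skirt locks it until the cap has risen 12 mm.
- cap_knob (a point): Point on the axis of the cap's round red knob at grip height: 21 mm below the knob's top, 24 mm above the red flange under it; 165 mm above the bench when the cap is screwed down. The knob is 58 mm across (ribs 60 mm); it stands up through the arm's ring, 110 mm across. Cap and ring move as one up and down; the cap cannot come off the arm.
- coupon_rack: Loose rack of corrosion coupons, about 0.25 kg, standing in the pot: base disc 68 mm across and 6 mm thick, four metal discs 58 mm across on a stem, and at the top a white round handle 22 mm across and 30 mm tall; 101 mm tall in all. Origin: centre of its underside; z up along the stem. The handle's top lies 2 mm below the pot's rim.
- rack_grip (a point): Middle of the white handle, on its axis, 86 mm above the rack's underside.
- drip_tray: Fixed white tray 140 x 140 x 16 mm, walls and floor 4 mm thick. Origin: centre of its underside on the bench.
- wash_bottle: White wash bottle with blue swan neck, 205 mm tall; loose, leave alone. Origin: on the underside.
- beaker: Clear plastic beaker, 66 mm across, 82 mm tall; loose, leave alone. Origin: centre of the underside.
- acid_bottle: Amber bottle with black cap, 90 mm across, 232 mm tall; loose, leave alone. Origin: centre of the underside.
- marker_black: Black marker pen, 148 mm long, lying on the blue folder; loose, leave alone. Origin: under its middle.
- marker_red: Red and white marker pen, 140 mm long, lying; loose, leave alone. Origin: under its middle.
- tape_roll: Roll of beige tape, 96 mm across, 25 mm tall, lying flat; loose, leave alone. Origin: centre of the underside.
- cap_skirt (a point): Centre of the black cap's lower edge (cap 111 mm across), 12 mm below the rim when screwed down. The cap unscrews counter-clockwise seen from above against about 0.35 N m and rises 4 mm per rad together with the arm, to a dead stop at 16 mm (4.0 rad). It starts anywhere from tight to 0.7 rad loose.
- ring_centre (a point): Centre of the arm's ring round the cap, on the cap's axis, 35 mm below cap_knob. Turning the knob relative to the arm always screws the cap up or down, also when swung aside: a firm grip must turn with the arm, while a loose grip round the knob or a push on its side moves the arm without turning the cap.

How it is judged:
By the outcome, as a careful person would: the job done as asked, in the order asked, and still so for the second after the job is handed in, with the robot touching nothing.
It also fails if it takes over 72 s, if anything falls off the work surface, if the arm or the gripper's body presses on something with over 40 N, if the wrist force passes 120 N, or if a joint passes its speed limit or range.

ROBOT

A 7-joint arm with a two-finger parallel gripper is mounted at the origin on a cart in front of the work surface, level with it; the furniture and walls round the work are solid. World frame = base frame: x ahead of the robot, y to its left, z up, the work surface at z = 0. Lengths are in mm, angles in rad, forces in N, time in s.
With the tool pointing down it reaches from about 400 to 875 mm from the base axis. Payload 19.3 kg.
Tool frame: the origin (TCP) lies at the very end of the fingers, on their centre line; the grasp point (between the pads) lies 19 mm behind it (grip_point_offset is the z of the grasp point in the tool frame, in mm); z points along the fingers, y is the line along which they close (so a half turn about z gives the same grasp; the last joint's range is limited). The gripper opens to 85 mm and grips with 20 to 120 N. Pads are 22 mm wide; open, the fingers measure 114 mm over their backs; the gripper's body (76 mm by 85 mm) begins 54 mm behind the grasp point. The pads swing forward as they close: fully open they stand 13 mm farther back than shut.
Start: joints at [-1.352, 0.521, -0.036, 1.599, 0.021, 1.021, -0.113], TCP at [178.02, 599.102, 231.291] pointing down, gripper open.
Joint ranges: [-2.91, 2.91], [-0.3, 2.13], [-1.5, 1.42], [0.17, 2.43], [-1.26, 4.41], [0.16, 1.93], [-2.52, 2.52]. Speed limits (rad/s): [1.89, 1.89, 2.39, 2.39, 3.01, 3.01, 3.01].

INTERFACE

Orientations are given as a 3x3 rotation matrix whose columns are the frame's x, y, z axes.
In Python, from workcell import movep, movel, goto_joints, open_gripper, clamp, wait, inverse_kinematics, read_state, camera, PlanningError, finish_job, grip_point_offset gives the robot as it stands. Calls block until the motion is done:
- movep(position, orientation): joint-space move of the TCP to a pose.
- movel(position, frame=None, max_speed=150, guard=None): straight line of the TCP; frame=None keeps the orientation; max_speed is the mean speed in mm/s. With guard (N) it stops when the force on the tool has changed by that much, and returns True; else False.
- goto_joints(angles): joint-space move.
- open_gripper() and clamp(): open the fingers fully, or close them until they stop; the grip force is fixed at half the most.
- wait(seconds).
- inverse_kinematics(position, orientation): joint angles nearest the present ones, or None.
- read_state(): the state.
- camera(name): name is "scene" or "side" or "wrist"; returns a dict with "image" (384x512x3 uint8, blue, green, red), "range_z" (384x512 float32, mm along the optical axis (not along the pixel's ray), 0 where there is no reading), "fx", "fy", "cx", "cy" (pixels), "dist_coeffs" ([k1, k2, p1, p2, k3] as OpenCV has them; the pictures are not rectified), "cam_to_world" (4x4, takes a point from camera to world coordinates). Camera axes: x right, y up, looking along -z (the intrinsics and any distortion apply to the point x, -y, -z); pixel columns grow to the right and rows downward; lengths in mm; the calibration is good to about 2 mm. A picture is of the moment at which its call begins.
A pose or a line that the arm cannot do raises PlanningError and nothing moves.
- finish_job(): hands the job in; it is judged then, once.
The state is a dict: "time": time; "qpos": joint angles; "qvel": joint speeds; "joint_efforts": joint torques, N m; "eef_pos": TCP position; "tool_rot": TCP orientation; "ft_force": force on the tool from outside, world axes, zero at the start; "torque": the same for the moment, N m; "finger_gap": finger opening in mm; "gripper_force": force on a finger pad.
Only numpy, scipy, OpenCV 4.12 (cv2) and the standard library are available. Lean on these libraries where they do the work, as an engineer would, in place of code of your own. Each camera call takes 0.05 s, during which the arm holds its last target. There are 200 camera calls.

## Working session

There is one attempt and no reset: what is moved stays moved. The work goes in short steps, each a Python script; the robot and the scene stay as the last script left them, time stands still between calls to the robot, and variables do not carry over. Pictures are saved under pics/ and viewed, at most 10 in all, crops included, and the job is handed in when it is done.

```bash
mkdir -p pics; ls
python3 - <<'E'
from workcell import *
import cv2,numpy as np
s=read_state();print(s['time'],s['eef_pos'],grip_point_offset);print(s['tool_rot'])
ims=[]
for n in("scene","side"):
    c=camera(n);np.save(f'{n}.npy',c,allow_pickle=True);cv2.imwrite(f'pics/{n}.png',c['image']);print(n,c['cam_to_world'].__repr__(),c['fx'],c['dist_coeffs'],(c['range_z']>0).mean())
    ims.append(c['image'])
E
```

```text
pics
0.0 [177.94904767 598.7877614  230.74002653] -18.700000000000003
[[-9.58593409e-01  2.84778207e-01 -2.20391253e-04]
 [ 2.84778277e-01  9.58592823e-01 -1.06432746e-03]
 [-9.18317911e-05 -1.08301993e-03 -9.99999409e-01]]
scene array([[ 8.34401389e-01,  2.45729231e-01, -4.93347208e-01,
        -1.60268070e+02],
       [-5.51146993e-01,  3.77467469e-01, -7.44147366e-01,
        -9.70143865e+02],
       [ 3.36376217e-03,  8.92824426e-01,  4.50392307e-01,
         7.46852665e+02],
       [ 0.00000000e+00,  0.00000000e+00,  0.00000000e+00,
         1.00000000e+00]]) 401.5366295136356 [-0.14481318  0.          0.          0.          0.        ] 0.996246337890625
side array([[-9.98548838e-01,  2.94788768e-02, -4.50689930e-02,
         4.75445894e+02],
       [-5.36130557e-02, -6.23174100e-01,  7.80243348e-01,
         1.07981599e+03],
       [-5.08513162e-03,  7.81527375e-01,  6.23850226e-01,
         9.47284890e+02],
       [ 0.00000000e+00,  0.00000000e+00,  0.00000000e+00,
         1.00000000e+00]]) 407.1214031949289 [0.04633687 0.         0.         0.         0.        ] 0.9960479736328125
```

View pics/scene.png

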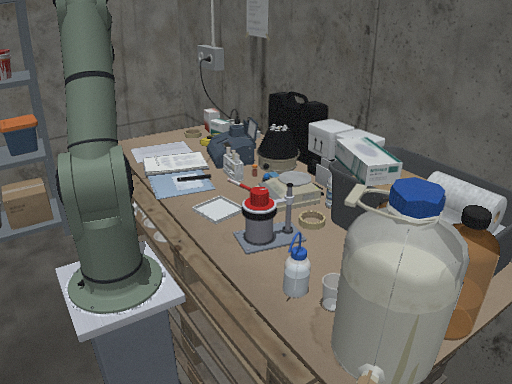

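View pics/side.png

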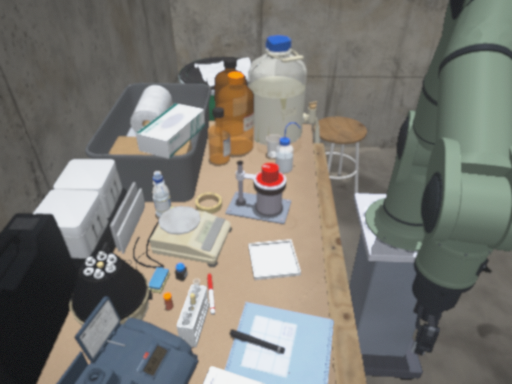

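The scene view shows the vessel with its red knob at (260,195), the post top at (290,186) and the tray at (217,208). In the side view the knob is at (269,172), the post at (240,166) and the tray at (274,259).

```bash
cat > h.py <<'E'
from workcell import *
import cv2,numpy as np
def cloud(c):
    "world point per pixel, from range_z"
    h,w=c['range_z'].shape
    uv=np.stack(np.meshgrid(np.arange(w),np.arange(h)),-1).reshape(-1,1,2).astype(np.float64)
    K=np.array([[c['fx'],0,c['cx']],[0,c['fy'],c['cy']],[0,0,1]])
    n=cv2.undistortPoints(uv,K,np.array(c['dist_coeffs'])).reshape(h,w,2)
    z=c['range_z'].astype(float)
    P=np.stack([n[...,0]*z,-n[...,1]*z,-z],-1)
    M=np.array(c['cam_to_world'])
    W=P@M[:3,:3].T+M[:3,3]; W[z<=0]=np.nan
    return W
def circ(p):
    "least-squares circle through xy"
    A=np.c_[2*p[:,:2],np.ones(len(p))];s=np.linalg.lstsq(A,(p[:,:2]**2).sum(1),rcond=None)[0]
    return s[0],s[1],np.sqrt(s[2]+s[0]**2+s[1]**2)
def down(yaw):
    "tool down, finger-closing line (tool y) at angle yaw in world"
    y=np.array([np.cos(yaw),np.sin(yaw),0]);z=np.array([0,0,-1.]);return np.c_[np.cross(y,z),y,z]
E
python3 - <<'E'
from h import *
for n,kw,pw,tw in(("scene",(235,285,175,225),(283,297,178,235),(185,250,190,228)),("side",(245,295,155,200),(232,247,155,210),(240,310,230,285))):
    c=np.load(n+'.npy',allow_pickle=True).item();W=cloud(c);im=c['image'].astype(int)
    b,g,r=im[...,0],im[...,1],im[...,2]
    def win(w):
        m=np.zeros(b.shape,bool);m[w[2]:w[3],w[0]:w[1]]=1;return m
    red=(r>90)&(r>2*g)&(r>2*b)
    k=W[win(kw)&red];k=k[k[:,2]>0]
    print(n,'red zmax',np.percentile(k[:,2],[2,50,90,98]))
    s=k[(k[:,2]>155)&(k[:,2]<182)];print(' knob side circ',circ(s),len(s))
    t=k[k[:,2]>182];print(' top mean',t.mean(0),t.min(0),t.max(0))
    p=W[win(pw)];p=p[(p[:,2]>60)&(p[:,2]<200)];p=p[np.hypot(*(p[:,:2]-s[:,:2].mean(0)).T)>85];q=p[p[:,2]>165]
    print(' post',np.median(p,0),'top',np.median(q,0) if len(q) else 0,q[:,2].max() if len(q) else 0)
    m=win(tw)&(b>150)&(g>150)&(r>150);t=W[m];t=t[(t[:,2]<30)]
    print(' tray',cv2.minAreaRect(t[:,:2].astype(np.float32)),t[:,2].min(),t[:,2].max())
    # everything tall near the vessel
    blk=W[(W[...,2]>40)&(W[...,0]>250)&(W[...,0]<900)&(abs(W[...,1])<450)]
    H,_,_=np.histogram2d(blk[:,0],blk[:,1],bins=[np.arange(250,901,50),np.arange(-450,451,50)])
    from scipy.stats import binned_statistic_2d as bs
    Z=bs(blk[:,0],blk[:,1],blk[:,2],'max',bins=[np.arange(250,901,50),np.arange(-450,451,50)]).statistic
    print(np.nan_to_num(Z).astype(int))
E
```

```text
scene red zmax [  8.89848823 155.93361219 184.67020379 185.98956752]
 knob side circ (np.float64(467.9044501748154), np.float64(-49.78833883947004), np.float64(26.063048642908274)) 144
 top mean [465.55498305 -50.06160071 184.40943323] [441.25947151 -77.61892647 182.15274365] [497.53130498 -20.66818905 187.02672039]
 post [574.57906777 -69.05466618  91.6677417 ] top [568.58778534 -73.62551276 181.95505933] 189.33314822244301
 tray ((451.99749755859375, 264.4202880859375), (162.22557067871094, 272.4873046875), 10.001850128173828) -4.421471992658098 17.528505285561664
[[  0   0   0   0   0   0   0   0   0   0   0   0   0   0   0   0   0   0]
 [  0   0   0   0   0   0   0   0   0   0   0   0   0   0   0   0   0   0]
 [  0   0 203 110   0   0   0   0   0   0   0   0   0   0   0   0   0   0]
 [ 83  82 200 136   0   0 134 186 185 136   0   0   0   0   0   0   0   0]
 [ 82  82   0   0   0   0 137 187 186 139   0   0   0   0   0   0   0   0]
 [  0   0   0   0   0   0   0 141 139   0   0   0   0   0   0   0   0   0]
 [268   0   0   0   0   0   0 189   0   0   0   0   0   0   0   0   0   0]
 [
[... 1300 characters left out ...]
  0   0   0   0   0   0]
 [ 87  87 102  95   0   0   0 188 189 143   0   0   0   0   0   0   0   0]
 [208   0   0   0   0   0   0 181 185 139   0   0   0   0   0   0   0   0]
 [330 249   0   0   0   0   0 190 139   0   0   0   0   0   0   0   0   0]
 [334 264 140   0   0   0   0   0   0   0  58  59  58  57   0   0 118  85]
 [276 236 233   0   0   0   0   0   0  60  91  95  92  65   0   0 121 127]
 [222 232 162 289 291 291 221 224   0  64  94  94  93  69  59   0  55  51]
 [160 146 141 290 291 291 290 290 286  68  94  94  93  68   0   0  97 105]
 [  0   0   0 291 291 292 291 291 290 180  93  93  93  48   0 106 190 201]
 [  0   0   0   0 289 290 291 293 292 173   0   0   0   0   0   0 206 205]]
```

Run:
```python
from h import *
for n,seed in(("scene",(217,208)),("side",(274,259))):
    c=np.load(n+'.npy',allow_pickle=True).item();W=cloud(c)
    m=(c['image'].min(-1)>110).astype(np.uint8)
    _,l=cv2.connectedComponents(m);k=l[seed[1],seed[0]];p=W[(l==k)&(W[...,2]<30)]
    print(n,k,len(p),W[seed[1],seed[0]],cv2.minAreaRect(p[:,:2].astype(np.float32)))
s=read_state();p=s['eef_pos'];movel([p[0],p[1],340])
a=np.deg2rad(79)
print(inverse_kinematics([469.5,-46,320],down(a)))
movep([469.5,-46,320],down(a))
s=read_state();print(s['time'],s['qpos'].round(3),s['eef_pos'],s['ft_force'])
for d in range(-180,180,20):
    q=inverse_kinematics([469.5,-46,150],down(np.deg2rad(d)));print(d,None if q is None else np.round(q,2))
c=camera("wrist");np.save('w1.npy',c,allow_pickle=True);cv2.imwrite('pics/w1.png',c['image'])
```

```text
scene 31 10788 [454.84217404 209.73263248   3.62894973] ((655.803466796875, 404.6453857421875), (721.675048828125, 1645.64599609375), 4.932389736175537)
side 2 38763 [451.81491771 194.31271198   1.18738345] ((295.6932373046875, -583.8660888671875), (2445.2314453125, 1111.9761962890625), 82.03743743896484)
[-0.61484092  0.21365494  0.70436089  1.89460858 -0.15563566  1.08814887
  1.52969794]
3.4833 [-0.615  0.214  0.704  1.894 -0.156  1.088  1.529] [469.68558727 -45.33766733 319.95690895] [-0.10310513  0.4382049   0.10469544]
-180 [ 0.76  0.61 -1.07  2.03  0.69  0.91  2.46]
-160 [-0.82  0.8   1.23  2.1  -0.96  0.97 -1.84]
-140 [-0.82  0.8   1.23  2.1  -0.96  0.97 -1.49]
-120 [-0.82  0.8   1.23  2.1  -0.96  0.97 -1.15]
-100 [-0.81  0.76  1.18  2.1  -0.91  0.93 -0.84]
-80 [-0.78  0.7   1.1   2.1  -0.85  0.88 -0.56]
-60 [-0.74  0.65  1.02  2.1  -0.77  0.83 -0.29]
-40 [-0.7   0.6   0.94  2.1  -0.7   0.79 -0.02]
-20 [-0.66  0.57  0.88  2.1  -0.64  0.76  0.28]
0 [-0.62  0.54  0.8   2.1  -0.58  0.74  0.56]
20 [-0.55  0.5   0.7   2.1  -0.49  0.71  0.82]
40 [-0.52  0.49  0.66  2.09 -0.46  0.7   1.14]
60 [-0.49  0.48  0.62  2.09 -0.43  0.7   1.45]
80 [-0.46  0.47  0.57  2.09 -0.39  0.69  1.77]
100 [-0.43  0.46  0.53  2.09 -0.36  0.68  2.08]
120 [-0.39  0.44  0.47  2.09 -0.32  0.68  2.39]
140 [ 0.    0.4  -0.04  2.07  0.02  0.67  2.39]
160 [ 0.33  0.43 -0.45  2.05  0.28  0.72  2.49]
```

View pics/w1.png

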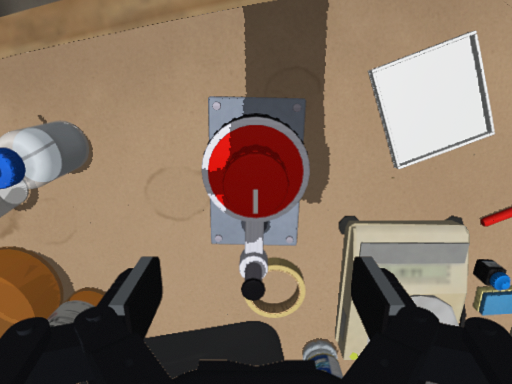

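The wrist view shows the knob at about (256,178) with the flange around it, the post's black top at (253,288), and the whole tray, with its corners at (371,72), (475,34), (493,132) and (399,167).

Run:
```python
from h import *
c=np.load('w1.npy',allow_pickle=True).item();W=cloud(c);im=c['image'].astype(int);b,g,r=im[...,0],im[...,1],im[...,2]
red=(r>90)&(r>2*g)&(r>2*b); red[:,330:]=0
p=W[red];t=p[p[:,2]>178];print('top',len(t),np.median(t[:,2]),cv2.minEnclosingCircle(t[:,:2].astype(np.float32)))
f=p[(p[:,2]<150)&(p[:,2]>125)];print('flange z',np.median(f[:,2]),cv2.minEnclosingCircle(f[:,:2].astype(np.float32)))
q=W[265:305,235:275].reshape(-1,3);q=q[(q[:,2]>175)];print('post',len(q),q[:,2].max(),cv2.minEnclosingCircle(q[:,:2].astype(np.float32)))
m=np.zeros(b.shape,np.uint8);m[20:180,355:505]=(im.min(-1)>140)[20:180,355:505]
q=W[(m>0)&(W[...,2]<25)];print('tray',len(q),cv2.minAreaRect(q[:,:2].astype(np.float32)),np.median(q,0))
# wash bottle, tape, other heights near the swing region
v=W[(W[...,2]>15)&(W[...,2]<320)&(W[...,0]>450)&(W[...,0]<720)&(W[...,1]<-100)&(W[...,1]>-350)]
from scipy.stats import binned_statistic_2d as bs
print(np.nan_to_num(bs(v[:,0],v[:,1],v[:,2],'max',bins=[np.arange(450,721,30),np.arange(-350,-99,25)]).statistic).astype(int))
```

```text
top 3143 185.11534097943706 ((471.44586181640625, -46.4150390625), 29.755760192871094)
flange z 140.76699140243682 ((471.6761779785156, -46.916221618652344), 47.726898193359375)
post 459 189.01520962975047 ((573.5881958007812, -68.7450180053711), 12.065197944641113)
tray 10542 ((455.549560546875, 205.40782165527344), (147.04446411132812, 151.69134521484375), 10.241162300109863) [449.63959363 201.87704814   3.2663986 ]
[[  0  93   0   0   0   0   0   0   0 136]
 [  0   0   0   0   0   0   0   0   0   0]
 [  0   0   0   0   0   0   0   0   0   0]
 [  0   0   0   0   0   0   0   0   0   0]
 [  0   0   0   0   0   0   0   0   0   0]
 [  0   0   0   0   0   0   0   0   0   0]
 [ 92   0   0   0   0   0   0   0   0   0]
 [  0   0   0   0   0   0   0   0   0   0]
 [135   0   0   0   0   0   0   0   0  24]]
```

```bash
cat > unscrew.py <<'E'
from h import *
K=[471.5,-46.5];y0=np.deg2rad(79)
# chain of poses computed by nearest IK at present yaw, later shifted in q7
sh=np.deg2rad(-140-79)
s=read_state();q=np.array(s['qpos']);q[6]+=sh;goto_joints(q)
yaw=np.deg2rad(-140);dq=[]
for z in(320,260,215,180,148):
    movel([*K,z],down(yaw),max_speed=150)
    s=read_state();print(z,s['qpos'].round(2),s['eef_pos'].round(1),s['ft_force'].round(1),round(s['time'],2))
E
python3 unscrew.py
```

```text
320 [-0.61  0.22  0.7   1.89 -0.16  1.09 -2.29] [471.6 -46.6 320. ] [-0.9 -0.2 -0.4] 7.11
260 [-0.57  0.3   0.68  1.97 -0.23  0.95 -2.22] [471.7 -46.7 260.5] [ 0.6 -0.2 -0.3] 7.66
215 [-0.53  0.36  0.64  2.03 -0.29  0.84 -2.17] [471.9 -46.7 215.9] [0.3 0.6 0.6] 8.11
180 [-0.49  0.42  0.6   2.06 -0.34  0.76 -2.12] [471.8 -46.7 180.9] [-0.3 -0.   0.8] 8.49
148 [-0.45  0.47  0.56  2.09 -0.39  0.69 -2.08] [471.7 -46.7 148.8] [ 0.  -0.2 -0.7] 8.86
```

```bash
cat > turn.py <<'E'
from h import *
K=[471.5,-46.5];z0=148.0;yaw=np.deg2rad(-140)
qa=np.array(inverse_kinematics([*K,z0],down(yaw)));qb=np.array(inverse_kinematics([*K,z0+17],down(yaw)))
clamp();s=read_state();print('gap',s['finger_gap'],s['gripper_force'],s['ft_force'].round(1),s['torque'].round(2))
t=0;hit=0
while t<4.2:
    t+=.3 if t<2.9 else .12
    q=qa+(qb-qa)*min(t*4,16)/17;q[6]=qa[6]+t+(qb-qa)[6]*0
    goto_joints(q);s=read_state()
    print(round(t,2),s['ft_force'].round(1),s['torque'].round(2),s['eef_pos'].round(1),round(s['finger_gap'],1),round(s['time'],2))
    if abs(s['torque'][2])>1.0 or np.linalg.norm(s['ft_force'])>50:break
E
python3 turn.py
```

```text
gap 56.75976650475845 60.23686766624451 [-7.  -1.1 16. ] [-0.34  1.2   0.07]
0.3 [-6.3 -1.9 15.9] [-0.27  1.29  0.29] [471.5 -46.7 150.2] 56.9 9.62
0.6 [-6.7 -1.3 15.3] [-0.41  1.28  0.24] [471.5 -46.7 151.4] 57.0 10.03
0.9 [-6.7 -0.1 16.6] [-0.53  1.28  0.31] [471.5 -46.7 152.6] 56.8 10.43
1.2 [-6.1 -0.4 16.4] [-0.52  1.25  0.25] [471.6 -46.6 153.8] 56.5 10.82
1.5 [-8.5 -1.1 18.2] [-0.42  1.25  0.26] [471.6 -46.6 155. ] 56.7 11.22
1.8 [-8.3  0.3 17.7] [-0.4   1.19  0.25] [471.5 -46.6 156.2] 56.7 11.62
2.1 [-8.9  1.2 18.6] [-0.2   1.26  0.23] [471.5 -46.5 157.4] 56.8 12.03
2.4 [-8.9 -0.1 18.2] [-0.05  1.2   0.25] [471.5 -46.5 158.6] 56.6 12.43
2.7 [-9.5  0.5 18.6] [0.11 1.31 0.26] [471.4 -46.5 159.8] 57.0 12.82
3.0 [-8.9  0.3 19. ] [0.15 1.47 0.25] [471.3 -46.5 161. ] 56.8 13.22
3.12 [-9.5  0.4 18.3] [0.05 1.57 0.24] [471.3 -46.5 161.5] 56.5 13.47
3.24 [-10.1   0.6  17.6] [0.13 1.56 0.26] [471.3 -46.5 161.9] 56.8 13.72
3.36 [-9.2 -0.5 18. ] [0.05 1.62 0.31] [471.3 -46.5 162.4] 56.8 13.97
3.48 [-9.  -0.6 18.7] [-0.02  1.72  0.34] [471.2 -46.5 162.9] 57.0 14.22
3.6 [-9.3 -1.2 18.3] [-0.05  1.64  0.22] [471.2 -46.6 163.4] 57.0 14.47
3.72 [-8.4 -0.7 18.6] [-0.15  1.7   0.29] [471.2 -46.6 163.9] 56.7 14.72
3.84 [-9.2 -1.1 17.6] [-0.14  1.75  0.28] [471.2 -46.6 164.3] 56.8 14.97
3.96 [-9.3  0.4 17.9] [-0.23  1.71 -0.09] [471.2 -46.8 164.8] 56.8 15.22
4.08 [-10.3  -8.6  14.1] [-1.46  1.95 -0.97] [470.7 -48.  164.8] 56.7 15.47
4.2 [ -5.5 -13.7   7.8] [-2.33  1.06 -1.33] [471.2 -48.6 164.8] 57.0 15.72
```

Run:
```python
from h import *
open_gripper();s=read_state();print(s['finger_gap'],s['ft_force'].round(1),s['torque'].round(2))
p=s['eef_pos'];movel([471.5,-46.5,p[2]],max_speed=50);movel([471.5,-46.5,330])
q=np.array(read_state()['qpos']);print(q.round(2))
yaw=np.arctan2(*read_state()['tool_rot'][[1,0],1]);t=np.deg2rad(-102.3)
q[6]+=(t-yaw);goto_joints(q)
c=camera("wrist");np.save('w2.npy',c,allow_pickle=True);cv2.imwrite('pics/w2.png',c['image'])
W=cloud(c);im=c['image'].astype(int);b,g,r=im[...,0],im[...,1],im[...,2]
red=(r>90)&(r>2*g)&(r>2*b)&(np.hypot(W[...,0]-471.5,W[...,1]+46.5)<70)
p=W[red];t=p[p[:,2]>190];print('top',len(t),np.median(t[:,2]),cv2.minEnclosingCircle(t[:,:2].astype(np.float32)))
f=p[p[:,2]<170];print('fl',np.median(f[:,2]))
s=read_state();print(s['qpos'].round(2),s['eef_pos'].round(1),s['time'])
```

```text
85.2937758466535 [0.4 0.4 0. ] [ 0.03  0.01 -0.01]
[-0.62  0.21  0.71  1.88 -0.15  1.11  1.93]
top 3419 201.08213082525293 ((471.21453857421875, -48.654380798339844), 30.209415435791016)
fl 156.69040550147747
[-0.62  0.21  0.71  1.88 -0.15  1.11 -1.64] [471.2 -46.5 329.4] 20.7917
```

Run:
```python
from h import *
P=np.array([573.6,-68.7]);R=104.8;a0=np.deg2rad(167.7)
def pose(t,z=158):
    a=a0+t;return [*(P+R*np.array([np.cos(a),np.sin(a)])),z],down(a-np.deg2rad(270))
x,r=pose(0,215);movel(x,r);x,r=pose(0);movel(x,r,max_speed=100)
print(read_state()['time'],read_state()['qpos'].round(2))
for t in list(np.arange(.15,1.85,.15))+[1.86,1.92,1.98,2.02,2.05,2.08]:
    x,r=pose(t);h=movel(x,r,max_speed=110 if t<1.85 else 40,guard=25 if t<1.85 else 9)
    s=read_state();print(round(t,2),h,s['ft_force'].round(1),s['torque'].round(2),round(s['time'],2))
    if h:break
```

```text
22.425 [-0.47  0.45  0.58  2.08 -0.38  0.71 -1.43]
0.15 False [-1.  -0.3 -0.4] [ 0.01 -0.03 -0.01] 22.73
0.3 False [-1.  -0.2  0.2] [0.03 0.01 0.01] 23.02
0.45 False [-0.4  1.   0.4] [ 0.04  0.03 -0.  ] 23.32
0.6 False [-0.5  0.9 -0.6] [ 0.02 -0.02  0.01] 23.62
0.75 False [-0.5  0.  -0. ] [ 0.02 -0.03 -0.01] 23.93
0.9 False [-0.5  0.5 -0.6] [ 0.   -0.01  0.02] 24.23
1.05 False [-0.8  0.8 -0.1] [-0.05  0.03 -0.01] 24.52
1.2 False [-0.7  0.1  0.2] [ 0.   -0.02 -0.03] 24.82
1.35 False [ 0.1 -0.3  0.2] [-0.03 -0.04 -0.02] 25.12
1.5 False [ 0.4 -0.3 -1. ] [-0.    0.01  0.01] 25.43
1.65 False [-0.4  0.2  0.4] [0.02 0.03 0.02] 25.73
1.8 False [-0.3  0.3  0.2] [-0.03  0.05 -0.01] 26.02
1.86 False [ 0.3  0.7 -0.2] [-0.09 -0.01 -0.02] 26.33
1.92 False [-0.5 -0.1 -1. ] [ 0.06  0.01 -0.  ] 26.64
1.98 False [-0.2 -0.5 -0.4] [-0.02 -0.   -0.01] 26.95
2.02 False [-0.1  1.4 -0.3] [ 0.03  0.01 -0.02] 27.21
2.05 False [-8.   0.7  2.4] [ 0.    1.75 -0.09] 27.46
2.08 False [-25.2   3.8  11.4] [ 0.45  5.16 -0.47] 27.71
```

The end stop is felt (25 N), so the next step is to back off, rise and look into the pot. The same picture gives the finger profile, which I need because the open fingers are wider than the bore.

Run:
```python
from h import *
P=np.array([573.6,-68.7]);R=104.8;a0=np.deg2rad(167.7)
def pose(t,z=158):
    a=a0+t;return [*(P+R*np.array([np.cos(a),np.sin(a)])),z],down(a-np.deg2rad(270))
x,r=pose(1.93);movel(x,r,max_speed=60);print(read_state()['ft_force'].round(1))
x,r=pose(1.93,262);movel(x,r,max_speed=250)
movep([471.5,-46.5,262],down(np.deg2rad(-12.3)))
s=read_state();c=camera("wrist");np.save('w3.npy',c,allow_pickle=True)
im3=c['image'];W=cloud(c);s2=camera("side");np.save('s3.npy',s2,allow_pickle=True)
cv2.imwrite('pics/w3.png',np.hstack([im3,cv2.resize(s2['image'][100:270,170:397],(280,384))]))
print(s['time'],s['qpos'].round(2),s['eef_pos'].round(1))
T=s['tool_rot'];L=(W-s['eef_pos'])@T
f=L[(W[...,2]>240)];f=f[np.isfinite(f).all(1)]
for z in range(-60,5,4):
    k=f[(f[:,2]>=z)&(f[:,2]<z+4)]
    for sg in(1,-1):
        m=k[k[:,1]*sg>0]
        if len(m)>3:print(z,sg,len(m),'y',m[:,1].min().round(1),m[:,1].max().round(1),'x',m[:,0].min().round(1),m[:,0].max().round(1))
# white handle
g=im3.astype(int);d=np.hypot(W[...,0]-471.5,W[...,1]+46.5)
h=W[(d<36)&(g.min(-1)>130)&(W[...,2]>105)&(W[...,2]<125)];print('handle',len(h),np.median(h[:,2]),cv2.minEnclosingCircle(h[:,:2].astype(np.float32)),h.mean(0))
g=W[(W[...,2]>108)&(W[...,2]<128)&(d>38)&(d<50)];print('rim',len(g),np.median(g[:,2]),cv2.minEnclosingCircle(g[:,:2].astype(np.float32)))
```

```text
[-0.1 -0.1  0.5]
29.4083 [-0.11  0.24  0.1   1.95 -0.03  0.95 -0.21] [471.7 -46.5 261.7]
-60 1 709 y 41.3 74.2 x 5.9 14.8
-60 -1 738 y -72.4 -39.7 x 5.7 14.6
-56 1 244 y 44.2 66.9 x 6.2 14.1
-56 -1 214 y -65.2 -43.3 x 6.3 14.0
-52 1 419 y 42.7 53.3 x -0.5 12.3
-52 -1 428 y -52.7 -41.5 x -0.9 12.3
-48 1 333 y 42.7 56.8 x -4.9 12.3
-48 -1 318 y -55.3 -41.6 x -5.1 12.2
-44 1 422 y 42.5 56.8 x -10.4 12.2
-44 -1 384 y -56.3 -41.6 x -10.5 12.1
-40 1 377 y 42.5 57.1 x -11.8 12.1
-40 -1 396 y -56.3 -41.6 x -11.7 12.3
-36 1 344 y 42.7 57.2 x -11.4 12.0
-36 -1 366 y -55.7 -41.5 x -11.7 12.0
-32 1 319 y 42.6 57.0 x -10.7 11.8
-32 -1 329 y -55.7 -41.5 x -10.1 11.9
-28 1 307 y 42.8 57.2 x -10.8 12.0
-28 -1 305 y -56.0 -41.5 x -11.0 12.1
-24 1 279 y 42.6 57.0 x -11.0 11.9
-24 -1 278 y -55.9 -41.6 x -11.3 12.0
-20 1 213 y 42.7 54.8 x -11.0 11.8
-20 -1 197 y -54.3 -41.5 x -11.2 12.0
-16 1 122 y 42.7 49.6 x -10.5 11.3
-16 -1 112 y -48.5 -41.7 x -10.2 11.0
handle 418 115.08450712430033 ((470.0771179199219, -45.46776580810547), 10.705694198608398) [470.19197976 -45.21082878 115.09002959]
rim 1596 116.63115000740171 ((472.0556335449219, -46.7969856262207), 45.56495666503906)
```

View pics/w3.png

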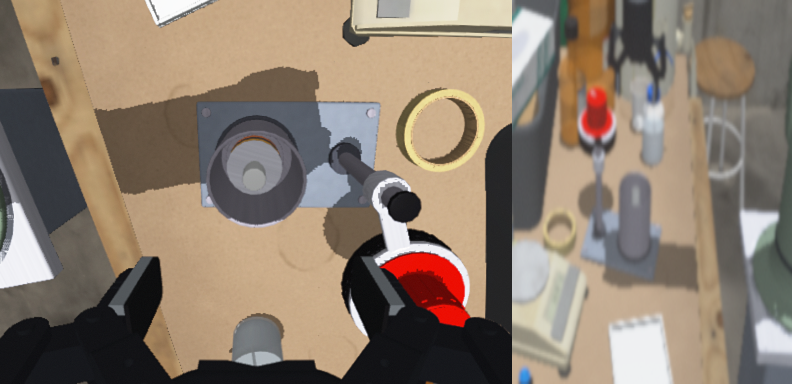

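The wrist view shows the cap swung aside at about (430,290), the pot's mouth at (257,180), and the rack handle at (254,180) close to the mouth's centre. The finger tips are chamfered. With the TCP at z = 111 they close inside the rim and overlap the top 5 mm of the handle, which is enough for a 0.25 kg hanging load.

Run:
```python
from h import *
H=[470.2,-45.4];r=down(np.deg2rad(52))
movep([*H,200],r);movel([*H,135],max_speed=150);h=movel([*H,111],max_speed=50,guard=8)
s=read_state();print(h,s['eef_pos'].round(1),s['ft_force'].round(1),s['time'])
clamp();s=read_state();print(s['finger_gap'],s['gripper_force'],s['ft_force'].round(1),s['torque'].round(2))
```

```text
False [470.2 -45.4 110.9] [-0.   0.1  0.5] 31.7417
18.081593331983868 58.4517502784729 [-2.  -1.4  7. ] [-0.21  0.41  0.01]
```

Run:
```python
from h import *
for z,v in((114,15),(125,30)):
    movel([470.2,-45.4,z],max_speed=v);wait(.1)
    s=read_state();print(s['finger_gap'].__round__(2),s['gripper_force'],s['ft_force'].round(1),s['time'])
c=camera("wrist");np.save('w4.npy',c,allow_pickle=True);cv2.imwrite('pics/w4.png',c['image'])
```

```text
18.02 58.67923557758331 [ 0.7 -0.  -2.3] 32.8417
17.67 58.69917154312134 [-0.4 -0.4 -2.4] 33.4583
```

View pics/w4.png

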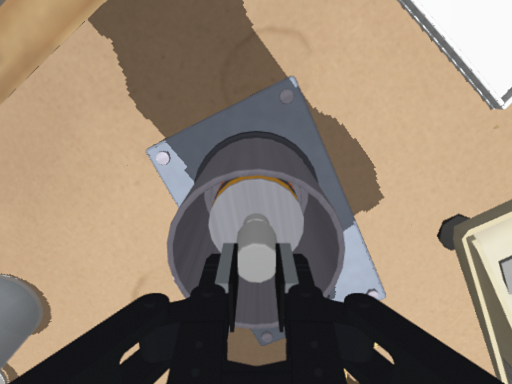

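The handle is held between the pads at (257,255) and the force reading shows the rack's 2.4 N weight. I carry on lifting and move to the tray.

Run:
```python
from h import *
def rep():
    s=read_state();print(s['eef_pos'].round(1),round(s['finger_gap'],2),s['ft_force'].round(1),round(s['time'],2))
for z in(150,190,232): movel([470.2,-45.4,z],max_speed=70);rep()
for f in(.5,1): movel([470.2+f*(454-470.2),-45.4+f*(204+45.4),232],max_speed=100);rep()
c=camera("side");w=camera("wrist");np.save('s5.npy',c,allow_pickle=True);np.save('w5.npy',w,allow_pickle=True)
cv2.imwrite('pics/p5.png',np.hstack([w['image'][:,:400],cv2.resize(c['image'][120:320,180:380],(384,384))]))
W=cloud(c);m=(abs(W[...,0]-454)<60)&(abs(W[...,1]-204)<60)&(W[...,2]>60)&(W[...,2]<232)
p=W[m];print('rack lowest',np.sort(p[:,2])[:5].round(1),len(p))
k=p[p[:,2]<150];print(np.median(k,0),k.min(0),k.max(0))
```

```text
[470.3 -45.4 150.1] 18.15 [-1.4  0.1 -2.6] 34.02
[470.  -45.4 189.8] 17.91 [ 0.4 -0.3 -2.3] 34.74
[470.  -45.4 231.7] 17.35 [-0.6 -0.  -2. ] 35.49
[462.2  78.7 232. ] 17.6 [-0.2  0.  -2.2] 36.89
[454.1 203.4 232. ] 17.65 [ 0.3 -0.6 -3. ] 38.29
rack lowest [133.6 134.5 134.9 135.2 135.4] 560
[456.0352261  223.67820817 140.4316178 ] [423.96521891 192.46259863 133.56230643] [488.28301191 239.57682225 149.66362727]
```

View pics/p5.png

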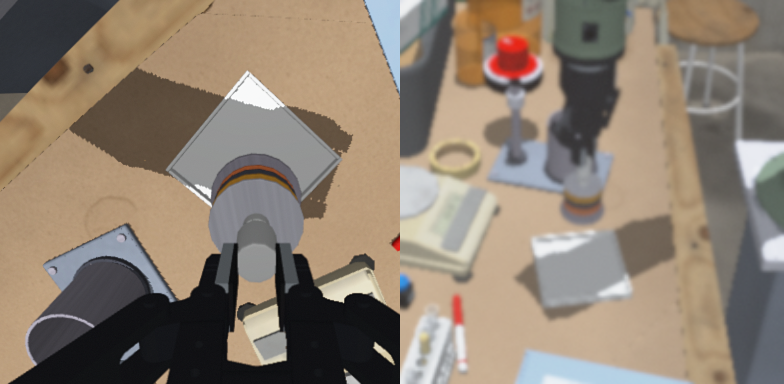

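The rack hangs upright and central over the tray, with the base at about (583,195) in the right-hand view. I lower it under guard.

Run:
```python
from h import *
def rep(h=None):
    s=read_state();print(h,s['eef_pos'].round(1),round(s['finger_gap'],2),s['ft_force'].round(1),s['torque'].round(2),round(s['time'],2))
movel([454,204,140],max_speed=100);movel([454,204,108],max_speed=50);wait(.15);rep()
z=108
while z>96:
    z-=1; h=movel([454,204,z],max_speed=12,guard=2.5);s=read_state();f=s['ft_force'][2]
    if h or f>0.5: rep(h)
    if h or f>1.5: break
wait(.2);rep()
c=camera("side");w=camera("wrist")
cv2.imwrite('pics/p6.png',np.hstack([w['image'][:,:400],cv2.resize(c['image'][160:320,200:360],(384,384))]))
W=cloud(c);p=W[(abs(W[...,0]-454)<60)&(abs(W[...,1]-204)<60)&(W[...,2]>-5)&(W[...,2]<60)]
```

```text
None [454.2 204.1 108.3] 17.82 [-0.4  1.  -2.5] [0.   0.01 0.03] 40.4
False [454.1 203.9 100.3] 17.74 [-2.  -1.8  7. ] [-0.4   0.45  0.01] 42.4
None [454.1 203.9 100.3] 17.45 [-1.9 -1.3  6.5] [-0.34  0.43 -0.02] 42.6
```

View pics/p6.png

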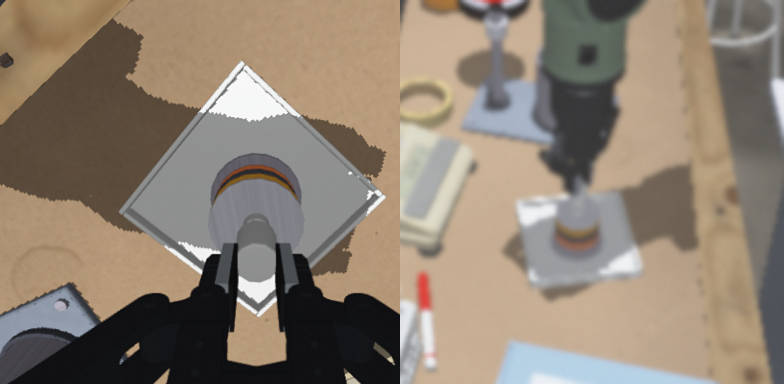

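The rack stands upright in the middle of the tray, with contact at the expected height. I release, retreat and check everything.

Run:
```python
from h import *
open_gripper();movel([454,204,140],max_speed=60);movel([454,204,300],max_speed=200)
w=camera("wrist");c=camera("scene")
cv2.imwrite('pics/p7.png',np.hstack([w['image'][:,:400],cv2.resize(c['image'][140:300,180:340],(384,384))]))
W=cloud(w);g=w['image'].min(-1)
h=W[(abs(W[...,0]-454)<30)&(abs(W[...,1]-204)<30)&(W[...,2]>95)&(W[...,2]<115)];print('handle',np.median(h,0),cv2.minEnclosingCircle(h[:,:2].astype(np.float32)))
W=cloud(c);im=c['image'].astype(int);m=(im[...,2]>90)&(im[...,2]>2*im[...,1])&(im[...,2]>2*im[...,0])&(W[...,2]>196)
p=W[m&(W[...,0]>400)&(W[...,0]<720)];ctr=cv2.minEnclosingCircle(p[:,:2].astype(np.float32));print('cap',ctr,p[:,2].max())
a=np.arctan2(ctr[0][1]+68.7,ctr[0][0]-573.6);print('theta',(a-np.deg2rad(167.7))%(2*np.pi))
print(read_state()['time'],read_state()['finger_gap'])
```

```text
handle [453.07711764 204.54295257 103.99190923] ((453.8152770996094, 204.0634307861328), 10.880970001220703)
cap ((585.2481689453125, -175.1300811767578), 30.677146911621094) 203.31316125435478
theta 1.8944822918610802
45.2333 85.11582961559837
```

View pics/p7.png

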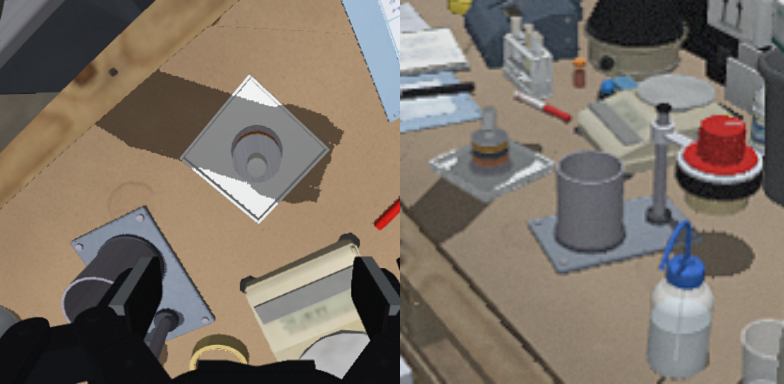

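The rack stands upright in the tray (right half, about (490,150)). The cap is raised and fully aside at θ ≈ 1.89, and nothing else has moved.

```bash
python3 -c "
from workcell import *
print(finish_job())"
```

```text
the job is handed in; nothing more can be done
None
```

The job is done and handed in at about 45 s of the 72 s allowed: the cap is unscrewed to its stop and swung fully aside, the coupon rack stands upright in the drip tray, and the last pictures show nothing else disturbed.

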